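Lay the second course of stock cartons in running bond

ROBOT

A 6-joint arm with a two-finger parallel gripper is mounted at the origin on the work surface. World frame = base frame: x ahead of the robot, y to its left, z up, the work surface at z = 0. Lengths are in m, angles in degrees, forces in N, time in s.
With the tool pointing down it reaches from about 0.35 to 0.875 m from the base axis. Payload 4.2 kg.
Tool frame: the origin (TCP) lies midway between the tips of the shut fingers; the grasp point (between the pads) lies 19 mm behind it; y points along the fingers, z is the direction in which the jaws open and shut, and the axes are right-handed (so a half turn about y gives the same grasp; the last joint's range is limited). The gripper opens to 87 mm and grips with 3 to 60 N. Pads are 19 mm wide; open, the fingers measure 117 mm over their backs; the gripper's body (75 mm by 190 mm) begins 51 mm behind the grasp point.
Start: joints at [-58.006, 22.042, 0.453, 0, -68.411, -14.817], TCP at [0.185, -0.597, 0.223] pointing down, gripper open.
Joint ranges: [-179.83, 179.83], [-69.29, 118.12], [-61.27, 80.66], [-181.25, 117.63], [-171.15, -9.14], [-177.46, 177.46]. Speed limits (degrees/s): [159.86, 159.86, 180, 180, 180, 180].

INTERFACE

Orientations are given as [roll, pitch, yaw] about the fixed x, y, z axes, in that order (R = Rz(yaw) Ry(pitch) Rx(roll)).
In Python, from workcell import env gives the robot as it stands. The module is installed in compiled form; this text tells all that it offers. Calls block until the motion is done:
- env.goto(position, orientation): joint-space move of the TCP to a pose.
- env.move_straight(position, rotation=None, rate=0.15, force_limit=None): straight line of the TCP; rotation=None keeps the orientation; rate is the mean speed in m/s. With force_limit (N) it stops when the force on the tool has changed by that much, and returns True; else False.
- env.set_joints(angles): joint-space move.
- env.gripper_to(opening, grasp_force=None): opening from 0.0 (shut) to 1.0 (fully open); grasp_force is the grip in N (None keeps the last); returns when the fingers have stopped.
- env.dwell(seconds).
- env.inverse_kinematics(position, orientation): joint angles nearest the present ones, or None.
- env.read_state(): the state.
- env.grab_frame(name): name is "scene" or "top" or "wrist"; returns a dict with "image" (420x560x3 uint8, blue, green, red), "fx", "fy", "cx", "cy" (pixels), "position" and "orientation" of the camera in the world. Camera axes: x right, y up, looking along -z (the intrinsics and any distortion apply to the point x, -y, -z); pixel columns grow to the right and rows downward; lengths in m; the calibration is good to about 2 mm. A picture is of the moment at which its call begins. There is no depth.
A pose or a line that the arm cannot do raises env.Unreachable and nothing moves.
- env.close_job(): hands the job in, once; it reports no verdict.
Trained networks look in a picture, given as the dict that the camera call returned (one of the last four; its "shot" number tells which), for a name from the list of things; names that differ only in an ending like _2 or _b are one class to them, and where a whole thing is asked for, a point or a joint stands for the part that bears it (a point fixed in the world has none). Each returns a list of dicts, best first, with "score" (0 to 1); they miss things now and then, are a little off and sometimes report something else, mostly with a low value. They report only what shows in the picture. A call takes as long as a camera call. They do not tell look-alikes from the thing itself.
- env.search_frame(picture, thing): "xyz" ([x, y, z] in m, in world coordinates, good to about 4 mm: the middle of the surface that is visible of it).
- env.trace(picture, thing): "mask" (420x560 bool, what is visible of it).
The state is a dict: "clock": time; "joint_positions": joint angles; "qvel": joint speeds; "joint_torque": joint torques, N m; "position": TCP position; "tool_rot": TCP orientation; "force": force on the tool from outside, world axes, zero at the start; "wrist_torque": the same for the moment, N m; "opening": opening from 0.0 (shut) to 1.0 (fully open).
Only numpy, scipy, OpenCV 4.12 (cv2) and the standard library are available. Lean on these libraries where they do the work, as an engineer would, in place of code of your own. Each camera call takes 0.05 s, during which the arm holds its last target. There are 200 camera calls.

TASK

Carry on the stack of stock cartons in running bond: on top of the two cartons already laid end to end, lay the long carton that is filed in the sorter rack flat and squarely over the middle of their joint, and close each end with a half-length carton, the course butted up close and its ends and faces flush with the course below. In the rack the long carton stands on its narrow side, so first put it down and turn it flat on the blue mat, let go, and then take it again to lay it. Leave the first course and everything else on the bench where they are.

Things in the scene. Friction and masses are not known exactly. Their poses are not given: they have to be found in the camera images.
- long_carton: Full-length carton, 120 x 60 x 34 mm, about 0.3 kg. Plain closed kraft cardboard. It starts filed on its long narrow side (60 mm tall) in one of the two outer slots of the sorter rack. Origin at its centre; x along the 120 mm, y along the 34 mm thickness (vertical once it lies flat, either face up), z along the 60 mm (up as it starts). Stood free on its narrow side it topples flat when a push near its top leans it more than about 30 degrees.
- half_a: Half-length carton, 60 x 60 x 34 mm, about 0.15 kg, lying flat in the white tray. Plain closed kraft cardboard. Origin at its centre; x and y along the two 60 mm sides, z up. The two half cartons are alike; either may close either end.
- half_b: Half-length carton like half_a, lying flat on the bench at the near left or near right. Origin at its centre, x and y along the 60 mm sides, z up.
- laid_a: First carton of the first course, 120 x 60 x 34 mm, loose, about 0.3 kg, lying flat on the bench. Plain closed kraft cardboard. Origin at its centre (17 mm above the bench); x along the 120 mm towards laid_b, y across the 60 mm, z up. Its end at +60 mm meets laid_b, its end at -60 mm is a free end of the course.
- laid_b: Second carton of the first course, like laid_a and in line with it: its centre lies 121 mm along laid_a's x, with a 1 mm joint between them. Same axes; its end at +60 mm is the other free end of the course.
- rack: Grey sorter rack, fixed, 132 (x) x 134 (y) mm, with three slots running along x, centred at y = -42, 0 and +42 mm, each 38 mm wide between 4 mm dividers. Base plate 4 mm thick, dividers up to 30 mm above the bench. The long carton stands in one outer slot and the phone box in the other, the middle one is empty. Origin: centre of its underside, z up. It stands on the left or the right.
- tray: White open tray (box lid), fixed, outside 180 (x) x 100 (y) x 26 mm high, walls and floor 3 mm thick. Origin: centre of its underside, z up. It stands on the side opposite to the rack. Room for fingers is only along its x, ahead of and behind the half carton.
- repair_mat: Blue silicone repair mat, fixed, 140 (x) x 240 (y) mm, 3 mm thick, in front of the stack and kept clear: room to put a carton down and turn it. Origin: centre of its underside, z up.
- phone_box: Bystander: white phone box on edge in the rack, 140 x 34 x 74 mm tall, loose. Origin at its centre, x along the 140 mm, z up.
- tape_dispenser: Bystander: red tape dispenser with a roll of green tape, 60 (x) x 140 (y) mm, 82 mm tall, loose, 0.9 kg, at the near side opposite to half_b. Origin: centre of its underside.
- solvent_bottle: Bystander: white solvent bottle with a pump top, 60 mm diameter, 140 mm tall, loose, beyond the stack. Origin: centre of its underside.
- flux_jar: Bystander: small jar, 44 mm diameter, 45 mm tall, loose, to the left of the mat. Origin: centre of its underside.
- phone: Bystander: dark phone lying flat, 148 (x) x 72 (y) x 8 mm, loose, beyond the stack. Origin: centre of its underside.
- screwdriver: Bystander: orange-handled screwdriver, 160 mm long, lying loose beyond the stack, handle towards its -x; x along its length, origin about mid-length, on its underside.
- tape_roll: Bystander: roll of green tape lying flat, 92 mm diameter, 18 mm tall, loose, far left. Origin: centre of its underside.
There are look-alikes about, which are no part of the job. Leave any pink or red look-alike of the half_b alone. What is shaped like the long_carton but purple is not meant.

How it is judged (in metres and radians):
On the way:
1. the long carton lies flat on the blue mat, let go ((angle between long_carton's own y axis and vertical below 0.08 rad or angle between long_carton's own y axis and vertical above 3.0616 rad) and x of long_carton in the frame of repair_mat between -0.08 and 0.08 m and y of long_carton in the frame of repair_mat between -0.13 and 0.13 m and height (world z) of long_carton below 0.026 m and contact force between the fingers and long_carton below 0.2 N and linear speed of long_carton below 0.03 m/s), for 0.2 s.
At the end, for the whole second after the job is handed in: Long carton flat over the joint (within 10 mm along, 8 mm across), a half carton flat at each end (flush within 10 mm at the end, 8 mm at the faces), gaps at most 8 mm, all square within 4.5 degrees, released and at rest; first course moved by less than 12 mm (x of long_carton in the frame of laid_a between 0.0505 and 0.0705 m and y of long_carton in the frame of laid_a between -0.008 and 0.008 m and z of long_carton in the frame of laid_a between 0.03 and 0.038 m and (angle between long_carton's own y axis and vertical below 0.08 rad or angle between long_carton's own y axis and vertical above 3.0616 rad) and angle between the x axis of long_carton and the x axis of laid_a, either way round below 0.08 rad and (((x of half_a in the frame of laid_a between -0.04 and -0.02 m and y of half_a in the frame of laid_a between -0.008 and 0.008 m and z of half_a in the frame of laid_a between 0.03 and 0.038 m) and (x of half_b in the frame of laid_b between 0.02 and 0.04 m and y of half_b in the frame of laid_b between -0.008 and 0.008 m and z of half_b in the frame of laid_b between 0.03 and 0.038 m)) or ((x of half_b in the frame of laid_a between -0.04 and -0.02 m and y of half_b in the frame of laid_a between -0.008 and 0.008 m and z of half_b in the frame of laid_a between 0.03 and 0.038 m) and (x of half_a in the frame of laid_b between 0.02 and 0.04 m and y of half_a in the frame of laid_b between -0.008 and 0.008 m and z of half_a in the frame of laid_b between 0.03 and 0.038 m))) and (angle between half_a's own z axis and vertical below 0.08 rad or angle between half_a's own z axis and vertical above 3.0616 rad) and (angle between the x axis of half_a and the x axis of laid_a, either way round below 0.08 rad or angle between the x axis of half_a and the y axis of laid_a, either way round below 0.08 rad) and horizontal distance between each of half_a, half_b and long_carton below 0.098 m and (angle between half_b's own z axis and vertical below 0.08 rad or angle between half_b's own z axis and vertical above 3.0616 rad) and (angle between the x axis of half_b and the x axis of laid_a, either way round below 0.08 rad or angle between the x axis of half_b and the y axis of laid_a, either way round below 0.08 rad) and linear speed of each of long_carton, half_a, half_b, laid_a, laid_b below 0.02 m/s and distance of each of laid_a, laid_b from where it was at the start of the episode below 0.012 m); the robot touches nothing.
It fails at once if a carton of the first course is shifted by more than 20 mm (distance of any of laid_a, laid_b from where it was at the start of the episode above 0.02 m).
It fails at once if another thing on the bench is shifted by more than 25 mm or the bottle or jar is knocked over (distance of any of phone_box, tape_dispenser, solvent_bottle, flux_jar, phone, screwdriver, tape_roll from where it was at the start of the episode above 0.025 m or angle between any of solvent_bottle, flux_jar's own z axis and vertical above 0.5 rad).
It also fails if it takes over 72 s, if anything falls off the work surface, if the arm or the gripper's body presses on something with over 40 N, if the wrist force passes 120 N, or if a joint passes its speed limit or range.

## Working session

There is one attempt and no reset: what is moved stays moved. The work goes in short steps, each a Python script; the robot and the scene stay as the last script left them, time stands still between calls to the robot, and variables do not carry over. Pictures are saved under pics/ and viewed, about 8 in all and at most 12, crops included, and the job is handed in when it is done.

```bash
ls; mkdir -p pics; python3 - <<'E'
from workcell import env
import cv2,numpy as np
s=env.read_state();print(s)
for n in ("top","scene"):
    f=env.grab_frame(n);cv2.imwrite(f"pics/{n}0.png",f["image"])
    print(n,{k:v for k,v in f.items() if k!="image"})
    for t in ["long_carton","half_a","laid_a","rack","tray","repair_mat","phone_box","tape_dispenser","flux_jar","solvent_bottle"]:
        print(t,[(np.round(d["xyz"],3).tolist(),round(d["score"],2)) for d in env.search_frame(f,t)])
E
```

```text
pics
{'clock': 0.0, 'joint_positions': array([-5.80063036e+01,  2.20905848e+01,  3.80133117e-01, -2.84822966e-02,
       -6.84139499e+01, -1.48149625e+01]), 'qvel': array([ 0.05382619,  0.05235471,  0.04322713,  0.04154888, -0.00509936,
       -0.03707876]), 'joint_torque': array([ 1.47653964e-05, -3.90666497e+01,  1.87407446e+01,  4.22001064e+00,
        1.09806040e-02, -1.86892989e-04]), 'position': array([ 0.18441053, -0.59653186,  0.22146522]), 'tool_rot': array([-8.98729653e+01,  6.22763519e-03,  1.71682335e+01]), 'force': array([-0.50327997, -0.07854009,  0.1874473 ]), 'wrist_torque': array([ 0.0662494 ,  0.00772684, -0.02162227]), 'opening': 1.0018656841063531}
top {'fx': 541.9374857056149, 'fy': 541.9374857056149, 'cx': 287.62554017686864, 'cy': 215.0483227498059, 'position': array([ 0.40282584, -0.01734129,  1.64215709]), 'orientation': array([  4.42490729,  -0.36714728, -88.33116157]), 'shot': 1}
long_carton [([0.524, -0.367, 0.068], 0.73), ([0.358, -0.266, 0.033], 0.64), ([0.716, -0.391, 0.063], 0.56)]
half_a [([0.548, 0.348, 0.034], 0.89), ([0.357, -0.265, 0.034], 0.84), 
[... 821 characters left out ...]
 0.041], 0.31)]
half_a [([0.563, 0.354, 0.033], 0.97), ([0.365, -0.253, 0.034], 0.71), ([0.259, -0.231, 0.03], 0.6), ([0.332, -0.376, 0.032], 0.57)]
laid_a [([0.657, 0.083, 0.036], 0.61), ([0.635, -0.044, 0.036], 0.58), ([0.582, 0.364, 0.0], 0.37), ([0.781, -0.19, 0.009], 0.26)]
rack [([0.574, -0.273, 0.012], 0.62)]
tray [([0.58, 0.362, 0.002], 0.78), ([0.635, -0.046, 0.034], 0.63)]
repair_mat [([0.435, -0.012, 0.002], 0.75), ([0.581, 0.362, -0.001], 0.65)]
phone_box [([0.554, -0.28, 0.066], 0.63), ([0.508, 0.195, 0.041], 0.34), ([0.563, 0.351, 0.034], 0.24)]
tape_dispenser [([0.371, 0.309, 0.043], 0.69)]
flux_jar [([0.51, 0.196, 0.039], 0.83)]
solvent_bottle [([0.777, -0.033, 0.091], 0.67)]
```

```bash
python3 - <<'E'
import cv2
a=cv2.imread("pics/top0.png");cv2.imwrite("pics/top0b.png",cv2.resize(a,(800,600),interpolation=cv2.INTER_CUBIC))
E
```

```text
(no output)
```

View pics/top0b.png

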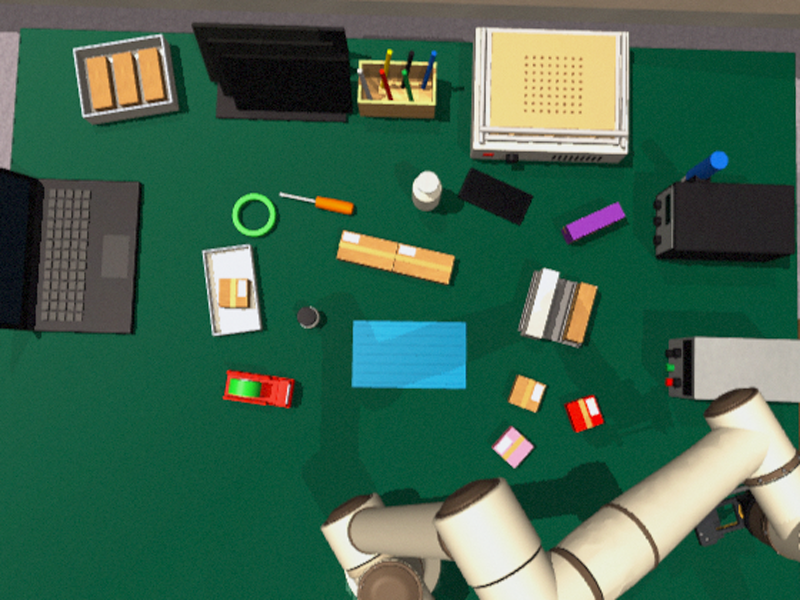

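```bash
cat > h.py <<'E'
from workcell import env
import cv2,numpy as np
from scipy.optimize import minimize
from scipy.spatial.transform import Rotation as Ro
def proj(f,P):
    R=Ro.from_euler("xyz",f["orientation"],degrees=True).as_matrix()
    c=(np.atleast_2d(P)-f["position"])@R
    return np.c_[f["cx"]-f["fx"]*c[:,0]/c[:,2], f["cy"]+f["fy"]*c[:,1]/c[:,2]]
def corners(x,y,yaw,dims,zc):
    c=np.array([[a,b,d] for a in(-.5,.5) for b in(-.5,.5) for d in(-.5,.5)])*dims
    return c@Ro.from_euler("z",yaw,degrees=True).as_matrix().T+[x,y,zc]
K=3
def sil(f,p,dims,zc,shape):
    q=cv2.convexHull((proj(f,corners(*p,dims,zc))*K+(K-1)/2).astype(np.float32))
    m=np.zeros((shape[0]*K,shape[1]*K),np.uint8)
    return cv2.fillConvexPoly(m,np.round(q*16).astype(np.int32),1,cv2.LINE_8,4)
def fit(f,mask,dims,zc,init):
    """box pose (x,y,yaw deg) by silhouette match; returns pose, IoU"""
    M=cv2.resize(mask.astype(np.uint8),None,fx=K,fy=K,interpolation=cv2.INTER_NEAREST)
    def cost(p):
        s=sil(f,p,dims,zc,mask.shape); return 1-(s&M).sum()/max(1,(s|M).sum())
    best=None
    for dy in(-12,0,12):
        p0=np.array(init,float)+[0,0,dy]
        S=np.array([p0,p0+[.012,0,0],p0+[0,.012,0],p0+[0,0,10]])
        r=minimize(cost,p0,method="Nelder-Mead",options=dict(initial_simplex=S,xatol=1e-4,fatol=1e-4,maxiter=120))
        if best is None or r.fun<best.fun: best=r
    return best.x,1-best.fun
def look(f,thing,dims,zc,near,yaw,tol=.05):
    """trace + fit the detection nearest to near"""
    out=[]
    for d in env.trace(f,thing):
        v,u=np.nonzero(d["mask"])
        if len(u)<30: continue
        e=np.hypot(*(np.array([u.mean(),v.mean()])-proj(f,[*near,zc])[0]))
        out.append((e,d))
    if not out: return None
    e,d=min(out,key=lambda t:t[0])
    p,q=fit(f,d["mask"],dims,zc,[*near,yaw]); return np.round(p,4),round(q,3),round(d["score"],2),round(e,1)
def down(yaw): return [-90,0,yaw]
L=np.array([.12,.06,.034]);H=np.array([.06,.06,.034]);LS=np.array([.12,.034,.06])
E
python3 - <<'E'
from h import *
for n in("top","scene"):
    f=env.grab_frame(n);print(n)
    print("laidR",look(f,"laid_a",L,.017,(.627,-.045),-15+90))
    print("laidL",look(f,"laid_a",L,.017,(.645,.077),-15+90))
    print("half_a",look(f,"half_a",H,.020,(.555,.35),0))
    print("half_b",look(f,"half_b",H,.017,(.36,-.26),-15))
    print("long",look(f,"long_carton",LS,.034,(.53,-.367),-15))
    print("tray",look(f,"tray",np.array([.18,.1,.026]),.013,(.57,.36),0))
    print("mat",look(f,"repair_mat",np.array([.14,.24,.003]),.0015,(.43,-.02),0))
    print("phone_box",look(f,"phone_box",np.array([.14,.034,.074]),.041,(.54,-.28),-15))
    print("bottle",[d["xyz"] for d in env.search_frame(f,"solvent_bottle")])
f=env.grab_frame("wrist");s=env.read_state()
R=Ro.from_euler("xyz",s["tool_rot"],degrees=True)
print("cam in tool",R.inv().apply(f["position"]-s["position"]),(R.inv()*Ro.from_euler("xyz",f["orientation"],degrees=True)).as_matrix().round(3),f["fx"],f["cx"],f["cy"])
print(s["clock"])
E
```

```text
top
laidR (array([ 6.20800e-01, -4.74000e-02,  7.75466e+01]), np.float64(0.946), 0.55, np.float64(2.0))
laidL (array([6.44400e-01, 7.16000e-02, 7.80129e+01]), np.float64(0.943), 0.74, np.float64(1.4))
half_a (array([0.548 , 0.3478, 2.2686]), np.float64(0.942), 0.88, np.float64(2.0))
half_b (array([  0.356 ,  -0.2686, -18.3099]), np.float64(0.929), 0.69, np.float64(3.3))
long (array([  0.5242,  -0.3733, -13.3217]), np.float64(0.933), 0.81, np.float64(3.0))
tray (array([0.5542, 0.3547, 9.5887]), np.float64(0.744), 0.95, np.float64(5.0))
mat (array([ 0.4298, -0.0216,  0.7039]), np.float64(0.973), 0.83, np.float64(0.9))
phone_box (array([  0.5413,  -0.2895, -13.6366]), np.float64(0.94), 0.69, np.float64(3.6))
bottle [[0.7603, -0.0472, 0.1014]]
scene
laidR (array([ 6.23100e-01, -5.26000e-02,  7.78079e+01]), np.float64(0.809), 0.74, np.float64(2.4))
laidL (array([6.47400e-01, 7.26000e-02, 7.91171e+01]), np.float64(0.967), 0.95, np.float64(1.4))
half_a (array([0.5504, 0.3488, 2.608 ]), np.float64(0.885), 0.82, np.float64(0.9))
half_b (array([  0.3564,  -0.2675, -17.7619]), np.float64(0.894), 0.58, np.float64(1.3))
long (array([ 0.5198, -0.3877, -3.4169]), np.float64(0.582), 0.72, np.float64(5.0))
tray (array([0.5579, 0.357 , 9.8893]), np.float64(0.719), 0.92, np.float64(1.3))
mat (array([ 0.4341, -0.0209,  0.7361]), np.float64(0.972), 0.71, np.float64(2.2))
phone_box (array([ 0.5409, -0.2958, -7.6839]), np.float64(0.745), 0.74, np.float64(5.3))
bottle [[0.7793, -0.0341, 0.0912]]
cam in tool [-0.07728746 -0.16137302 -0.00115416] [[-0.001 -0.96  -0.281]
 [ 0.001  0.281 -0.96 ]
 [ 1.    -0.001  0.   ]] 303.8872745475134 279.8103844824943 213.8502378257719
2.15
```

```bash
python3 - <<'E'
from h import *
env.goto([.524,-.373,.24],down(-13.4))
f=env.grab_frame("wrist");cv2.imwrite("pics/w1.png",f["image"])
print(env.read_state()["joint_positions"].round(0),env.read_state()["clock"])
print("long",look(f,"long_carton",LS,.034,(.524,-.373),-13.4))
print("rack/phone",look(f,"phone_box",np.array([.14,.034,.074]),.041,(.541,-.289),-13.6))
for p,y in [((.633,.012),78),((.633,.012),-102),((.43,-.05),0),((.549,.348),-88),((.549,.348),92),((.356,-.268),-18)]:
    for z in(.04,.15):
        q=env.inverse_kinematics([*p,z],down(y));print(p,y,z,None if q is None else np.round(q))
E
```

```text
[-21.  23.   5.   0. -72. -82.] 3.7083
long (array([  0.5267,  -0.3737, -14.1025]), np.float64(0.944), 0.76, np.float64(2.9))
rack/phone (array([  0.5426,  -0.2917, -13.6001]), np.float64(0.898), 0.68, np.float64(1.1))
(0.633, 0.012) 78 0.04 [ 16.  33. -11.   0. -47. -28.]
(0.633, 0.012) 78 0.15 [ 16.  26.  -4.   0. -60. -28.]
(0.633, 0.012) -102 0.04 [ 16.  33. -11.   0. -47. 152.]
(0.633, 0.012) -102 0.15 [ 16.  26.  -4.   0. -60. 152.]
(0.43, -0.05) 0 0.04 [  15.   18.  -39.   -0.  -33. -105.]
(0.43, -0.05) 0 0.15 [  15.    7.  -31.   -0.  -51. -105.]
(0.549, 0.348) -88 0.04 [ 47.  34.  -8.   0. -48. 135.]
(0.549, 0.348) -88 0.15 [ 47.  28.  -2.   0. -61. 135.]
(0.549, 0.348) 92 0.04 [ 47.  34.  -8.   0. -48. -45.]
(0.549, 0.348) 92 0.15 [ 47.  28.  -2.   0. -61. -45.]
(0.356, -0.268) -18 0.04 [-16.  19. -37.  -0. -34. -92.]
(0.356, -0.268) -18 0.15 [-16.   9. -30.  -0. -52. -92.]
```

View pics/w1.png

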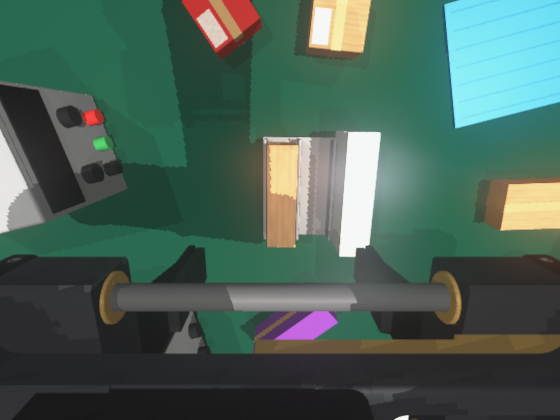

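```bash
python3 - <<'E'
from h import *
env.gripper_to(.63,25)
env.goto([.5267,-.3737,.10],down(-13.8))
env.move_straight([.5267,-.3737,.036],rate=.12)
env.gripper_to(0,25);print("open",env.read_state()["opening"])
env.move_straight([.5267,-.3737,.16],rate=.15)
print("held",env.read_state()["opening"],env.read_state()["force"])
y0=-.07
env.goto([.432,y0,.12],down(0))
env.move_straight([.432,y0,.05],rate=.15)
print("touch",env.move_straight([.432,y0,.031],rate=.03,force_limit=6),env.read_state()["position"])
env.gripper_to(.63)
env.move_straight([.432,y0,.12],rate=.2)
f=env.grab_frame("wrist");cv2.imwrite("pics/w2.png",f["image"])
print(look(f,"long_carton",LS,.033,(.432,y0),0),env.read_state()["clock"])
E
```

```text
open 0.38755175290382804
held 0.3878896021281196 [ 0.46301444  0.90058537 -3.05732352]
touch True [ 0.43224509 -0.06971623  0.03502778]
(array([ 0.4318, -0.0711, -0.1074]), np.float64(0.87), 0.62, np.float64(6.8)) 11.1583
```

View pics/w2.png

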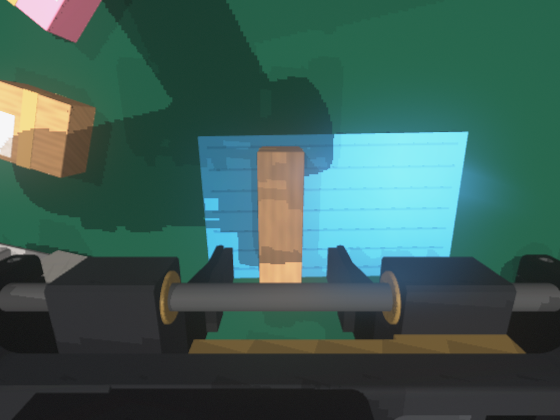

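```bash
python3 - <<'E'
from h import *
y0=-.07
env.gripper_to(0)
env.move_straight([.432,y0-.05,.11],rate=.2)
env.move_straight([.432,y0-.05,.045],rate=.2)
env.move_straight([.432,y0+.003,.045],rate=.07)
env.dwell(.2)
env.move_straight([.432,y0-.01,.16],rate=.2)
env.gripper_to(1.0)
env.goto([.432,y0+.047,.18],down(0))
f=env.grab_frame("wrist");cv2.imwrite("pics/w3.png",f["image"])
print(look(f,"long_carton",L,.020,(.432,y0+.047),0),env.read_state()["clock"])
E
```

```text
(array([ 0.4318, -0.0217, -0.0321]), np.float64(0.964), 0.87, np.float64(1.8)) 16.9583
```

View pics/w3.png

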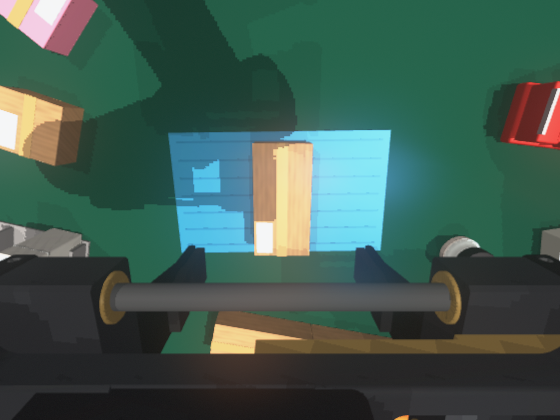

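```bash
python3 - <<'E'
from h import *
env.goto([.647,.08,.24],down(78))
f=env.grab_frame("wrist");cv2.imwrite("pics/w4.png",f["image"])
a=look(f,"laid_a",L,.017,(.621,-.047),78);b=look(f,"laid_a",L,.017,(.645,.0715),78);print(a,b)
m=np.zeros((420,560),bool)
for d in env.trace(f,"laid_a"):
    v,u=np.nonzero(d["mask"]);print(d["score"],u.mean(),v.mean(),len(u))
    e=min(np.hypot(*(np.array([u.mean(),v.mean()])-proj(f,[*q,.017])[0])) for q in((.621,-.047),(.645,.0715)))
    if e<15:m|=d["mask"]
print("course",fit(f,m,np.array([.241,.06,.034]),.017,[.633,.012,78]))
print(env.search_frame(f,"solvent_bottle"))
f=env.grab_frame("top")
print("top",look(f,"laid_a",L,.017,(.621,-.047),78),look(f,"laid_a",L,.017,(.645,.0715),78),env.read_state()["clock"])
E
```

```text
(array([ 6.22800e-01, -4.79000e-02,  7.91903e+01]), np.float64(0.971), 0.62, np.float64(6.9)) (array([6.46800e-01, 7.08000e-02, 7.84696e+01]), np.float64(0.976), 0.63, np.float64(2.1))
0.63 278.14113238967525 181.33263946711074 4804
0.62 276.64823151125404 73.44485530546623 6220
course (array([6.34821242e-01, 1.16154987e-02, 7.86632680e+01]), np.float64(0.9744986407154959))
[{'xyz': [0.7562, -0.0423, 0.109], 'score': 0.58}]
top (array([ 6.20900e-01, -4.67000e-02,  7.94583e+01]), np.float64(0.959), 0.65, np.float64(0.1)) (array([6.43000e-01, 7.22000e-02, 7.98357e+01]), np.float64(0.625), 0.95, np.float64(4.3)) 18.5583
```

View pics/w4.png

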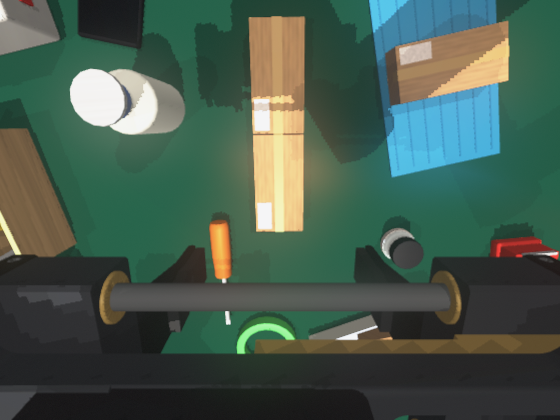

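```bash
python3 - <<'E'
from h import *
env.goto([.4318,-.0217,.10],down(0))
env.move_straight([.4318,-.0217,.014],rate=.12)
env.gripper_to(0,30);print("open",env.read_state()["opening"])
env.move_straight([.4318,-.0217,.17],rate=.2)
print("held",env.read_state()["opening"],env.read_state()["force"])
c=[.6345,.0115]
env.goto([*c,.16],down(78.7))
env.move_straight([*c,.058],rate=.12)
print("touch",env.move_straight([*c,.042],rate=.03,force_limit=5),env.read_state()["position"],env.read_state()["tool_rot"])
env.gripper_to(.82)
env.move_straight([*c,.17],rate=.2)
env.goto([.647,.08,.24],down(78.7))
f=env.grab_frame("wrist");cv2.imwrite("pics/w5.png",f["image"])
print("long",look(f,"long_carton",L,.051,c,78.7))
print(look(f,"laid_a",L,.051,c,78.7),env.read_state()["clock"])
E
```

```text
open 0.685408344414186
held 0.6889229317965708 [-0.95671566  0.33874905 -3.02175186]
touch True [0.63453948 0.01152435 0.04522951] [-9.00056575e+01  1.12186092e-02  7.87167071e+01]
long (array([6.35000e-01, 1.02000e-02, 7.86036e+01]), np.float64(0.972), 0.62, np.float64(5.2))
(array([ 0.6613,  0.1325, 78.6509]), np.float64(0.389), 0.6, np.float64(75.9)) 26.85
```

View pics/w5.png

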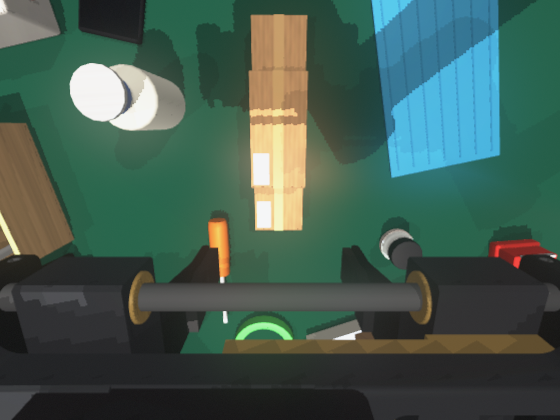

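```bash
python3 - <<'E'
from h import *
env.gripper_to(.9)
env.goto([.549,.36,.20],down(92))
f=env.grab_frame("wrist");cv2.imwrite("pics/w6.png",f["image"])
print(look(f,"half_a",H,.020,(.549,.348),2),env.read_state()["clock"])
E
```

```text
(array([0.5495, 0.3464, 1.0307]), np.float64(0.975), 0.82, np.float64(1.0)) 28.5667
```

View pics/w6.png

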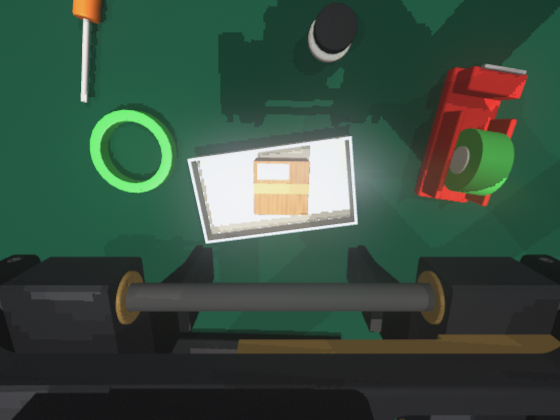

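```bash
cat >> h.py <<'E'
def lay(c,yaw,back):
    """lower held carton on the course at c, release, go back to a look pose"""
    env.goto([*c,.16],down(yaw))
    env.move_straight([*c,.058],rate=.12)
    print("touch",env.move_straight([*c,.042],rate=.03,force_limit=5),env.read_state()["position"])
    env.gripper_to(.82)
    env.move_straight([*c,.17],rate=.2)
    env.goto(*back)
def take(c,yaw,z):
    env.goto([*c,.10],down(yaw))
    env.move_straight([*c,z],rate=.12)
    env.gripper_to(0,30)
    env.move_straight([*c,.17],rate=.2)
    print("held",env.read_state()["opening"],env.read_state()["force"])
E
python3 - <<'E'
from h import *
take([.5492,.347],91.5,.014)
c=np.array([.6347,.011])+.0925*np.array([.196,.981])
lay(c,78.7,([.652,.115,.24],down(78.7)))
f=env.grab_frame("wrist");cv2.imwrite("pics/w7.png",f["image"])
print("half_a",look(f,"half_a",H,.051,c,78.7))
print("long",look(f,"long_carton",L,.051,(.6347,.011),78.7))
print(env.read_state()["clock"])
E
```

```text
held 0.6874632442826558 [-0.37490101  0.90480869 -2.77913824]
touch True [0.65287334 0.10174001 0.04538568]
half_a (array([ 0.6535,  0.1012, 78.7534]), np.float64(0.96), 0.64, np.float64(0.7))
long (array([6.35100e-01, 1.05000e-02, 7.87905e+01]), np.float64(0.971), 0.84, np.float64(6.6))
35.6917
```

View pics/w7.png

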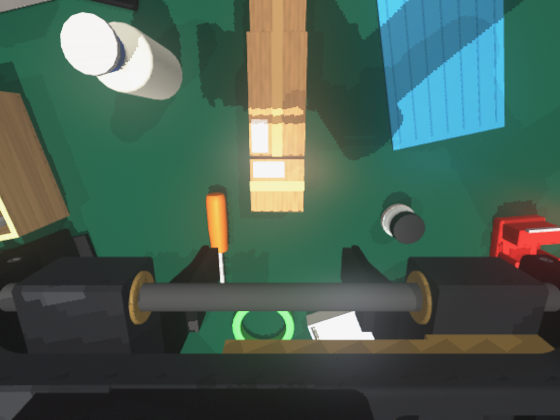

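```bash
python3 - <<'E'
from h import *
env.gripper_to(1.0)
env.goto([.37,-.272,.19],down(-18))
f=env.grab_frame("wrist");cv2.imwrite("pics/w8.png",f["image"])
print(look(f,"half_b",H,.017,(.356,-.268),-18),env.read_state()["clock"])
E
```

```text
(array([  0.356,  -0.268, -30.   ]), np.float64(0.0), 0.71, np.float64(113.7)) 38.1667
```

View pics/w8.png

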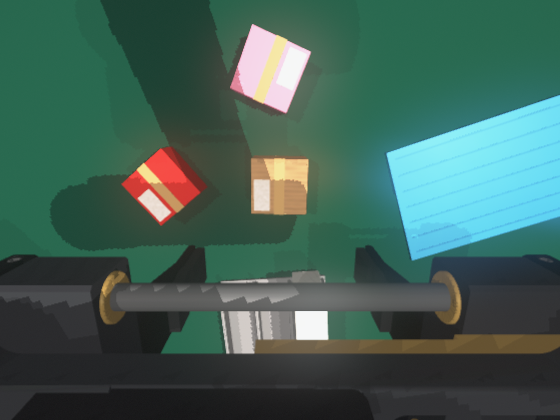

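```bash
python3 - <<'E'
from h import *
f=env.grab_frame("wrist");im=f["image"].astype(float)
m=im[...,2]>1.0*im[...,1]; w=np.zeros_like(m);w[140:228,230:330]=1;m&=w
m=cv2.morphologyEx(m.astype(np.uint8),cv2.MORPH_CLOSE,np.ones((9,9)))>0
m=cv2.morphologyEx(m.astype(np.uint8),cv2.MORPH_OPEN,np.ones((5,5)))>0
p,q=fit(f,m,H,.017,[.356,-.268,-18]);print(p,q)
r=look(f,"half_b",H,.017,(.356,-.268),-18);print(r)
if q<.93 or np.hypot(p[0]-.356,p[1]+.268)>.006: raise SystemExit("disagree")
env.gripper_to(.92)
take(p[:2],p[2],.011)
c=np.array([.6347,.011])-.0925*np.array([.196,.981])
lay(c,78.7,([.64,.04,.26],down(78.7)))
f=env.grab_frame("wrist");cv2.imwrite("pics/w9.png",f["image"])
print(c,"half_b",look(f,"half_b",H,.051,c,78.7))
print("long",look(f,"long_carton",L,.051,(.6347,.011),78.7))
print(env.read_state()["clock"])
E
```

```text
[  0.35775012  -0.27013223 -18.00165919] 0.9855295970599817
(array([  0.357,  -0.27 , -18.05 ]), np.float64(0.961), 0.81, np.float64(2.8))
held 0.6897722109440281 [-0.19094521  0.23326028 -1.39750632]
touch True [ 0.61662357 -0.07973813  0.04528175]
[ 0.61657   -0.0797425] half_b (array([ 0.6172, -0.0819, 79.493 ]), np.float64(0.971), 0.59, np.float64(4.7))
long (array([6.35100e-01, 1.04000e-02, 7.86991e+01]), np.float64(0.978), 0.93, np.float64(2.2))
46.3333
```

View pics/w9.png

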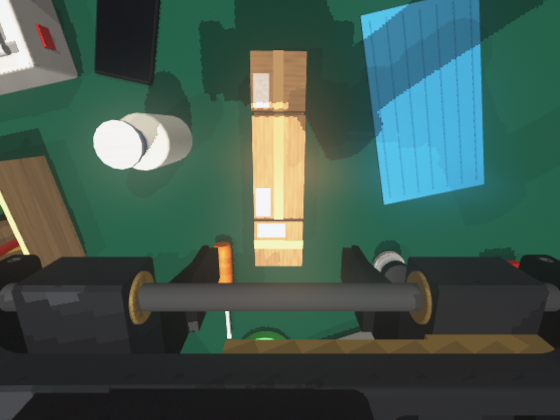

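```bash
python3 - <<'E'
from h import *
env.goto([.42,-.12,.28],down(0))
u=np.array([.196,.981]);n=np.array([.981,-.196]);c=np.array([.6347,.011])
for cam in("scene","top"):
    f=env.grab_frame(cam)
    for t,d,k in(("half_a",H,92),("long_carton",L,0),("half_b",H,-93)):
        r=look(f,t,d,.051,c+k*1e-3*u,78.7)
        if r: print(cam,t,"along/across mm",((r[0][:2]-c)@np.c_[u,n]*1e3).round(1),r[0][2],r[1])
    for k in(60.5,-60.5):
        r=look(f,"laid_a",L,.017,c+k*1e-3*u,78.7)
        if r: print(cam,"laid",((r[0][:2]-c)@np.c_[u,n]*1e3).round(1),r[0][2],r[1])
print(env.read_state()["clock"],env.read_state()["force"])
E
```

```text
scene half_a along/across mm [95.2  1.8] 78.9659 0.949
scene long_carton along/across mm [-7.2  0.8] 75.8145 0.81
scene half_b along/across mm [-100.6    1.9] 72.2313 0.69
scene laid [65.4  3.2] 74.4602 0.234
scene laid [-70.6  22.6] 50.0818 0.21
top half_a along/across mm [91.8 -2.7] 79.3677 0.935
top long_carton along/across mm [-0.4 -2.5] 78.8219 0.959
top half_b along/across mm [-92.7  -2.2] 78.3197 0.948
top laid [60.6  0. ] 66.7 0.0
top laid [-60.6  -0. ] 66.7 0.0
48.0 [ 0.22332991 -0.35136797 -0.38890056]
```

```bash
python3 -c "
from workcell import env
env.close_job()"
```

```text
the job is handed in; nothing more can be done
```

The second course is laid and I handed the job in just after 48 s on the robot's clock. No verdict was reported.

**What I did:** I lifted the long carton from the rack and stood it on the mat. I let go, pushed it over flat, and took it again to lay it over the joint. half_a from the tray closes the left end (+y), and the kraft half_b closes the right. The pink, red and purple look-alikes were not touched.

**Checks that agreed:** The top camera puts the long carton 0.4 mm off centre along the course. The halves are at +91.8 and -92.7 mm along it (flush is ±90.5), and all three are within about 1° of square. The wrist camera agrees to about 1–2 mm. Across the course, the top camera read all three about 2.5 mm to one side. It read the first course about 2 mm to the same side before anything was laid on it, so I took this as camera bias.

**Checks that failed or disagreed:**
- **Scene camera:** from the last arm position its fits were poor for the long carton (0.81 overlap) and half_b (0.69). They read 7–8 mm further along, so I did not use them.
- **First course:** in the last check it is too covered for either camera to measure. I did not confirm its final position with numbers. The wrist picture taken after the long carton was laid shows its ends in place, and every placing stopped on light contact.
- **Bystanders:** I checked these only by eye in the wrist pictures. Those in view looked undisturbed.
- **half_b:** the network missed it in the first close picture. A colour mask and a second network look then agreed to within 1 mm before I gripped it.

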